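# Even tightening of a sheet-metal forming clamp

## Task

On the blue four-knob forming clamp, two diagonally opposite red knobs are already tight (their bars point at the middle of the clamp) and the other two are still loose (their bars lie across the diagonal). Tighten the two loose knobs evenly in two passes, crossing over after each partial turn: give one an eighth of a turn clockwise until its bar is parallel to the plate's edges, then the opposite one the same, then a second eighth of a turn on each, one after the other, until both bars point at the middle. Leave the two tight knobs as they are, and let go at the end.

Things in the scene. Friction and masses are not known exactly. Their poses are not given: they have to be found in the camera images.
- press: Forming clamp fixed to the bench, any heading: 170 x 170 mm dark steel base, aluminium sheet, blue frame with 80 mm square window, frame top 32 mm above bench. Origin: centre of underside, on the bench; z up, x and y parallel to plate edges. Four red knobs near its corners, axes 55 mm from centre along x and y. The spare knob lying loose, firebrick, jar and tools on the bench are bystanders.
- knob_a (a joint): Red T-bar knob, loose at the start (0 to 0.15). Upright axis at (+55, +55) mm in the clamp's frame. Bar 56 long, 16 wide (grip across this), 45 to 71 mm above bench. Value grows CLOCKWISE from above: 0 loose; 0.785 half-way, bar parallel to plate edge; 1.571 tight, bar points at clamp centre; stop 1.62. Bar heading in clamp frame: 135 deg minus value. Stays where left (0.1 N m friction); never rises.
- knob_c (a joint): Red T-bar knob, loose at the start (0 to 0.15). Upright axis at (-55, -55) mm in the clamp's frame. Bar 56 long, 16 wide (grip across this), 45 to 71 mm above bench. Value grows CLOCKWISE from above: 0 loose; 0.785 half-way, bar parallel to plate edge; 1.571 tight, bar points at clamp centre; stop 1.62. Bar heading in clamp frame: 135 deg minus value. Stays where left (0.1 N m friction); never rises.
- knob_b (a joint): Red T-bar knob, already tight, leave alone. Upright axis at (-55, +55) mm in the clamp's frame. Bar 56 long, 16 wide (grip across this), 45 to 71 mm above bench. Value grows CLOCKWISE from above: 0 loose; 0.785 half-way, bar parallel to plate edge; 1.571 tight, bar points at clamp centre; stop 1.62. Bar heading in clamp frame: 45 deg minus value. Stays where left (0.1 N m friction); never rises.
- knob_d (a joint): Red T-bar knob, already tight, leave alone. Upright axis at (+55, -55) mm in the clamp's frame. Bar 56 long, 16 wide (grip across this), 45 to 71 mm above bench. Value grows CLOCKWISE from above: 0 loose; 0.785 half-way, bar parallel to plate edge; 1.571 tight, bar points at clamp centre; stop 1.62. Bar heading in clamp frame: 45 deg minus value. Stays where left (0.1 N m friction); never rises.
Not all that is in view belongs to the job. Of the things that look like the press, the largest one is meant.

How it is judged:
By the outcome, as a careful person would: the job done as asked, in the order asked, and still so for the second after the job is handed in, with the robot touching nothing.
It also fails if it takes over 64 s, if anything falls off the work surface, if the arm or the gripper's body presses on something with over 40 N, if the wrist force passes 120 N, or if a joint passes its speed limit or range.

## Robot

A 7-joint arm with a two-finger parallel gripper is mounted at the origin on the work surface. World frame = base frame: x ahead of the robot, y to its left, z up, the work surface at z = 0. Lengths are in m, angles in rad, forces in N, time in s.
With the tool pointing down it reaches from about 0.425 to 0.925 m from the base axis. Payload 6.8 kg.
Tool frame: the origin (TCP) lies at the very end of the fingers, on their centre line; the grasp point (between the pads) lies 19 mm behind it (r.tcp_to_grasp is the distance from the TCP to the grasp point, in m); z points along the fingers, y is the line along which they close (so a half turn about z gives the same grasp; the last joint's range is limited). The gripper opens to 85 mm and grips with 20 to 120 N. Pads are 22 mm wide; open, the fingers measure 114 mm over their backs; the gripper's body (76 mm by 85 mm) begins 54 mm behind the grasp point. The pads swing forward as they close: fully open they stand 13 mm farther back than shut.
Start: joints at [1.032, 0.477, 0.022, 1.555, -0.011, 1.109, -0.083], TCP at [0.282, -0.613, 0.231] pointing down, gripper open.
Joint ranges: [-2.96, 2.96], [-0.34, 2.1], [-1.41, 1.46], [0.24, 2.44], [-1.37, 4.51], [0.17, 1.92], [-2.96, 2.96]. Speed limits (rad/s): [2.39, 2.39, 3.14, 3.14, 3.14, 3.14, 3.14].

## Interface

Orientations are given as a rotation vector (axis times angle).
In Python, from bench import r gives the robot as it stands.
- The arm moves only by the tool step_arm, never from a script. Its argument "moves" is a list of rows, each a list of 7 numbers: the shift along the tool's x, y, z in mm, then the turn, a rotation vector about the tool's x, y, z in rad, then the finger opening in mm, from 0 to 85.4. A call has 1 to 8 rows; each row is the pose to reach, as a shift and turn from the pose commanded when the call began, along the tool's axes at that moment; what a row does not reach only later rows make up. A row lasts 1/10 s, in which the tool goes at most 50 mm and 8.59 degrees, less where a joint would pass 70% of its speed; a pose out of reach is approached as far as the arm can. A call with a gripper value outside its range is refused whole. The fingers move at their own pace and stop on an object; "grip_force" is the grip in N (left out, the last holds). Time passes only in rows, so rows that repeat a pose let the fingers close. It gives the time, the measured TCP pose, the force, the opening and the grip force at its end, in the units of the state.
- r.get_obs(): the state, without advancing time (a new reading comes with each control period).
- r.grab_frame(name): name is "side" or "top"; returns a dict with "image" (400x640x3 uint8, red, green, blue), "depth" (400x640 float32, m along the optical axis (not along the pixel's ray), 0 where there is no reading), "mtx" (3x3 intrinsics, pixels), "rvec" (rotation vector, rad) and "tvec" (3), from world to camera coordinates, as OpenCV has them. Camera axes: x right, y down, z forward; pixel columns grow to the right and rows downward; lengths in m; the calibration is good to about 2 mm. A picture is of the moment at which its call begins.
- r.hand_in(): hands the job in; it is judged then, once.
The state is a dict: "clock": time; "joints": joint angles; "qvel": joint speeds; "tau": joint torques, N m; "tcp_pos": TCP position; "orientation": TCP orientation; "contact_force": force on the tool from outside, world axes, zero at the start; "moment": the same for the moment, N m; "grip_width": finger opening in m; "gripper_force": force on a finger pad.
Only numpy, scipy, OpenCV 4.12 (cv2) and the standard library are available. Lean on these libraries where they do the work, as an engineer would, in place of code of your own. Each camera call takes 0.05 s, during which the arm holds its last target. There are 200 camera calls.

## Working session

There is one attempt and no reset: what is moved stays moved. The work goes in short steps, Python scripts to look and compute and a tool call to move; the robot and the scene stay as the last step left them, time stands still between calls to the robot, and variables do not carry over. Pictures are saved under pics/ and viewed, at most 10 in all, crops included, and the job is handed in when it is done.

Besides the shell and the picture viewer there is one more tool, called after "Emit:" as a command line: name --pt "numbers of a row" for each row, then --argument value for the rest. step_arm: Moves the arm, as the interface text tells. Its arguments: {"type":"object","properties":{"moves":{"type":"array","items":{"type":"array","items":{"type":"number"}}},"grip_force":{"type":"number"}},"required":["moves"]}

```bash
mkdir -p pics; ls; python3 - <<'E'
from bench import r
import cv2,numpy as np
for n in("top","side"):
    f=r.grab_frame(n);cv2.imwrite(f"pics/{n}0.png",f["image"][:,:,::-1]);np.savez(f"{n}0.npz",**f)
    R=cv2.Rodrigues(f["rvec"])[0];print(n,(-R.T@f["tvec"].ravel()).round(3),R[2].round(2),f["mtx"][0,0])
o=r.get_obs();print(o["clock"],o["tcp_pos"],o["orientation"])
E
```

```text
pics
top [0.405 0.028 0.807] [ 0.1  -0.01 -0.99] 426.40583590617723
side [0.432 0.644 0.553] [ 0.06 -0.76 -0.65] 408.5724806440895
0.1 [ 0.28162029 -0.61286417  0.23042666] [-3.06746233e+00 -6.71118874e-01  7.59795009e-04]
```

View pics/top0.png

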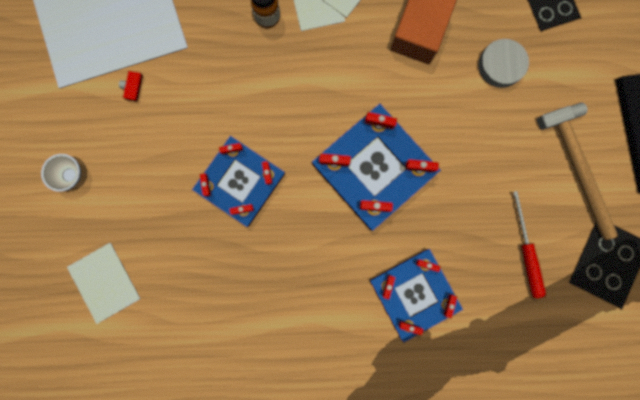

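View pics/side0.png

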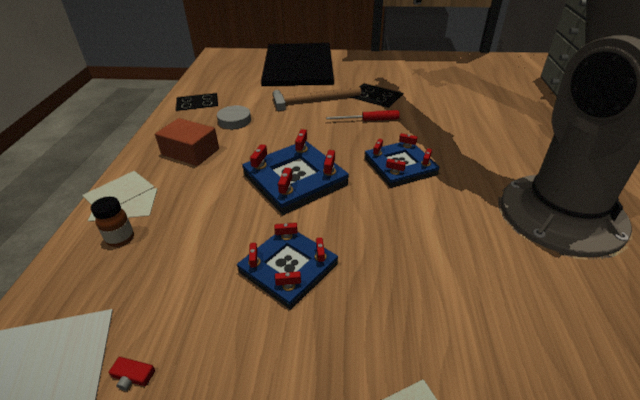

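```bash
cat > h.py <<'E'
import numpy as np,cv2
def ray(f,uv,z):
    R=cv2.Rodrigues(f["rvec"])[0];t=np.asarray(f["tvec"]).ravel()
    p=cv2.undistortPoints(np.float64(uv).reshape(-1,1,2),f["mtx"],None).reshape(-1,2)
    d=np.c_[p,np.ones(len(p))]@R;c=-R.T@t
    return (c+d*((z-c[2])/d[:,2])[:,None])[:,:2]
def proj(f,P):
    return cv2.projectPoints(np.float64(P).reshape(-1,1,3),f["rvec"],f["tvec"],f["mtx"],None)[0].reshape(-1,2)
def red_top(f,win):
    # top-face points of red things via depth: z 63..78mm within the window (u0,v0,u1,v1)
    im=f["image"];h=cv2.cvtColor(im,cv2.COLOR_RGB2HSV)
    m=(((h[...,0]<8)|(h[...,0]>172))&(h[...,1]>150)&(h[...,2]>90)).astype(np.uint8)
    k=np.zeros_like(m);u0,v0,u1,v1=win;k[v0:v1,u0:u1]=1;m*=k
    out=[]
    for c in cv2.findContours(m,cv2.RETR_EXTERNAL,cv2.CHAIN_APPROX_NONE)[0]:
        if cv2.contourArea(c)<60: continue
        b=np.zeros_like(m);cv2.drawContours(b,[c],-1,1,-1);v,u=np.nonzero(b*m)
        P=ray(f,np.c_[u,v],0.069);mu=P.mean(0);w,V=np.linalg.eigh(np.cov(P.T))
        a=V[:,1];out.append((u.mean(),v.mean(),*mu,np.degrees(np.arctan2(a[1],a[0]))%180,*(np.sqrt(12*w)*1e3)))
    return np.array(out)
E
python3 - <<'E'
from h import *
f=dict(np.load("top0.npz"));im=f["image"];h=cv2.cvtColor(im,cv2.COLOR_RGB2HSV)
m=((h[...,0]>95)&(h[...,0]<125)&(h[...,1]>120)).astype(np.uint8);m=cv2.morphologyEx(m,cv2.MORPH_CLOSE,np.ones((5,5)))
for c in cv2.findContours(m,0,1)[0]:
    if cv2.contourArea(c)<500: continue
    P=ray(f,c.reshape(-1,2),0.032);q=cv2.minAreaRect(np.float32(P*1e3));print(cv2.boundingRect(c),q)
print(red_top(f,(300,90,450,240)).round(3))
cv2.imwrite("pics/crop0.png",cv2.resize(im[90:240,300:450,::-1],(600,600),interpolation=cv2.INTER_CUBIC))
E
```

```text
(371, 250, 81, 91) ((315.1901550292969, -143.14724731445312), (121.52082061767578, 120.4502182006836), 26.407123565673828)
(313, 159, 122, 70) ((493.899658203125, -68.76033782958984), (224.3099365234375, 114.92472839355469), 81.61575317382812)
(206, 146, 78, 80) ((529.1597900390625, 172.21104431152344), (120.76971435546875, 118.02770233154297), 54.620338439941406)
(325, 120, 105, 44) ((597.48779296875, -88.41677856445312), (192.78135681152344, 70.57584381103516), 80.60419464111328)
[[ 3.84990e+02  2.06580e+02  4.71000e-01 -8.90000e-02  9.53520e+01
   1.45540e+01  2.23470e+01]
 [ 3.67322e+02  2.05017e+02  4.75000e-01 -5.80000e-02  8.20340e+01
   1.54750e+01  2.37640e+01]
 [ 4.22133e+02  1.65163e+02  5.43000e-01 -1.57000e-01  8.37030e+01
   1.58650e+01  5.87290e+01]
 [ 3.34039e+02  1.59254e+02  5.57000e-01 -3.00000e-03  8.32980e+01
   1.60430e+01  5.84900e+01]
 [ 3.80767e+02  1.19148e+02  6.28000e-01 -8.80000e-02  7.61860e+01
   1.57300e+01  5.84670e+01]]
```

View pics/crop0.png

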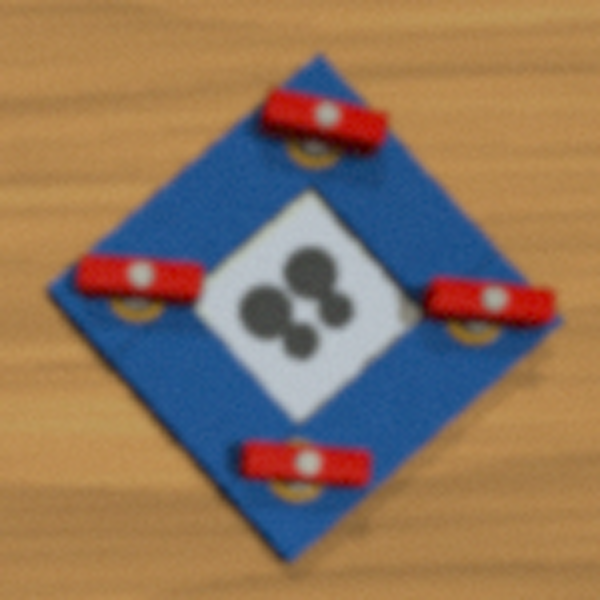

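The bench has three blue clamps in the top view, at (239,181), (415,295) and (376,167). The largest, about 170 mm, is the one at (376,167). The crop confirms its left and right knobs point at the middle, so they are tight. Its far knob at (380,119) and near knob at (376,207) lie across the diagonal, so they are loose. The bystander reds are the spare knob at (132,86) and the screwdriver at (534,270).

```bash
cat >> h.py <<'E'
def plan(o,x,y,z,hy):
    from scipy.spatial.transform import Rotation as Ro
    R=Ro.from_rotvec(o["orientation"]);h=np.radians(hy)
    yv=np.array([np.cos(h),np.sin(h),0]);zv=np.array([0,0,-1.]);T=Ro.from_matrix(np.c_[np.cross(yv,zv),yv,zv])
    print("shift",(R.inv().apply(np.array([x,y,z])-o["tcp_pos"])*1e3).round(1),"rot",(R.inv()*T).as_rotvec().round(4),"w",round(o["grip_width"]*1e3,1),"t",round(o["clock"],2),"F",np.round(o["contact_force"],1),"tcp",np.round(o["tcp_pos"],4),"yhead",np.degrees(np.arctan2(*R.as_matrix()[[1,0],1])).round(1))
E
python3 - <<'E'
from h import *
from bench import r
plan(r.get_obs(),.628,-.088,.13,-13.8)
f=dict(np.load("top0.npz"))
# near knob: join both halves
im=f["image"];h=cv2.cvtColor(im,cv2.COLOR_RGB2HSV)
m=(((h[...,0]<8)|(h[...,0]>172))&(h[...,1]>150)&(h[...,2]>90));m[:190]=0;m[220:]=0;m[:,:350]=0;m[:,400:]=0
v,u=np.nonzero(m);q=cv2.minAreaRect(np.float32(ray(f,np.c_[u,v],.069)*1e3));print(q)
P=ray(f,np.c_[u,v],.069);w,V=np.linalg.eigh(np.cov(P.T));print(np.degrees(np.arctan2(V[1,1],V[0,1]))%180,P.mean(0))
E
```

```text
shift [ 533.9 -332.1  100.9] rot [-1.600e-03 -6.000e-04 -8.992e-01] w 85.6 t 0.1 F [-0.3  0.1  0.6] tcp [ 0.2816 -0.6129  0.2304] yhead -65.3
((473.6535949707031, -72.43048095703125), (54.10578155517578, 15.743428230285645), 88.4781494140625)
83.81235986387505 [ 0.47324333 -0.0722589 ]
```

Emit:
step_arm --pt "534 -332 100 0 0 -0.899 40" --pt "534 -332 100 0 0 -0.899 40" --pt "534 -332 100 0 0 -0.899 40" --pt "534 -332 100 0 0 -0.899 40" --pt "534 -332 100 0 0 -0.899 40" --pt "534 -332 100 0 0 -0.899 40" --pt "534 -332 100 0 0 -0.899 40" --pt "534 -332 100 0 0 -0.899 40" --grip_force 50

```text
clock: 0.9
tcp_pos: [0.5001, -0.282, 0.168]
orientation: [-2.472, -1.938, 0.0]
contact_force: [1.5, -0.3, -0.6]
grip_width: 0.0397
gripper_force: 0.0
```

```bash
python3 - <<'E'
from h import *
from bench import r
plan(r.get_obs(),.628,-.088,.13,-13.8)
E
```

```text
shift [219.   77.9  38. ] rot [-0.0003 -0.0001 -0.0004] w 39.7 t 0.9 F [ 1.5 -0.3 -0.6] tcp [ 0.5001 -0.282   0.168 ] yhead -13.8
```

Emit:
step_arm --pt "219 78 38 0 0 0 40" --pt "219 78 38 0 0 0 40" --pt "219 78 38 0 0 0 40" --pt "219 78 38 0 0 0 40" --pt "219 78 38 0 0 0 40" --pt "219 78 38 0 0 0 40" --pt "219 78 38 0 0 0 40" --pt "219 78 38 0 0 0 40"

```text
clock: 1.7
tcp_pos: [0.6269, -0.0915, 0.1302]
orientation: [2.474, 1.936, -0.002]
contact_force: [-0.1, -0.7, 0.4]
grip_width: 0.04
gripper_force: 0.0
```

```bash
python3 - <<'E'
from h import *
from bench import r
plan(r.get_obs(),.628,-.088,.046,-13.8)
f=r.grab_frame("side")
u,v=proj(f,[.55,-.08,.05])[0].astype(int);print(u,v)
cv2.imwrite("pics/s1.png",cv2.resize(f["image"][v-110:v+60,u-100:u+100,::-1],(700,595),interpolation=cv2.INTER_CUBIC))
E
```

```text
shift [ 3.7  0.3 84.2] rot [-0.0007  0.0013 -0.002 ] w 40.0 t 1.7 F [-0.1 -0.7  0.4] tcp [ 0.6269 -0.0915  0.1302] yhead -13.9
294 161
```

View pics/s1.png

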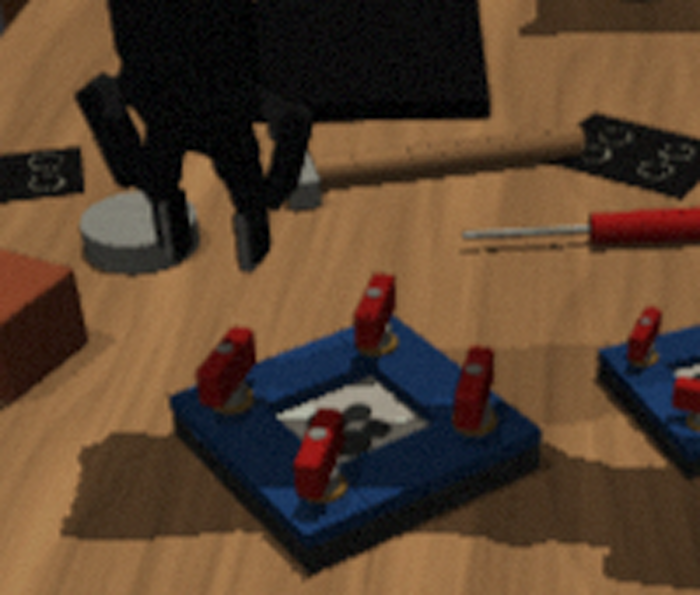

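The fingers, at (170–250, 255) in the crop, stand straight above the far loose knob at (225,370). Going down onto it.

Emit:
step_arm --pt "1 0 20 0 0 0 40" --pt "1 0 42 0 0 0 40" --pt "1 0 63 0 0 0 40" --pt "1 0 84 0 0 0 40" --pt "1 0 84 0 0 0 40" --pt "1 0 84 0 0 0 40"

```text
clock: 2.35
tcp_pos: [0.6276, -0.09, 0.0469]
orientation: [2.474, 1.936, -0.001]
contact_force: [0.9, 0.0, 0.8]
grip_width: 0.0398
gripper_force: 0.0
```

```bash
python3 - <<'E'
from h import *
from bench import r
plan(r.get_obs(),.628,-.088,.046,-13.8)
E
```

```text
shift [ 2.  -0.1  0.9] rot [-0.0002  0.0005 -0.0019] w 39.8 t 2.35 F [0.9 0.  0.8] tcp [ 0.6276 -0.09    0.0469] yhead -13.9
```

Emit:
step_arm --pt "2 0 1 0 0 0 24" --pt "2 0 1 0 0 0 10" --pt "2 0 1 0 0 0 10" --pt "2 0 1 0 0 0 10" --pt "2 0 1 0 0 0 10" --pt "2 0 1 0 0 0 10" --grip_force 40

```text
clock: 2.95
tcp_pos: [0.6293, -0.0867, 0.0469]
orientation: [2.471, 1.937, 0.002]
contact_force: [0.0, 0.2, 6.3]
grip_width: 0.0151
gripper_force: 42.9
```

```bash
python3 - <<'E'
from h import *
from bench import r
o=r.get_obs();plan(o,.628,-.088,.046,-13.8);print(o["moment"],o["gripper_force"])
E
```

```text
shift [-1.6 -1.   0.9] rot [ 0.0021 -0.0003 -0.0004] w 15.1 t 2.95 F [0.  0.2 6.3] tcp [ 0.6293 -0.0867  0.0469] yhead -13.8
[ 0.07502586  0.22380323 -0.07888422] 42.92754828929901
```

Emit:
step_arm --pt "-1 -0.5 0 0 0 0.12 10" --pt "-1 -0.5 0 0 0 0.24 10" --pt "-1 -0.5 0 0 0 0.36 10" --pt "-1 -0.5 0 0 0 0.48 10" --pt "-1 -0.5 0 0 0 0.58 10" --pt "-1 -0.5 0 0 0 0.64 10" --pt "-1 -0.5 0 0 0 0.64 10" --pt "-1 -0.5 0 0 0 0.64 10"

```text
clock: 3.75
tcp_pos: [0.6307, -0.0876, 0.047]
orientation: [2.954, 1.061, 0.009]
contact_force: [4.7, -0.8, -0.1]
grip_width: 0.0152
gripper_force: 42.2
```

```bash
python3 - <<'E'
from h import *
from bench import r
o=r.get_obs();plan(o,.628,-.088,.046,-50.5);print(o["moment"],o["gripper_force"])
E
```

```text
shift [-2.3 -1.4  1. ] rot [ 0.0043 -0.0047  0.0004] w 15.2 t 3.75 F [ 4.7 -0.8 -0.1] tcp [ 0.6307 -0.0876  0.047 ] yhead -50.5
[-0.12693651 -1.00582556 -0.04337026] 42.160754799842834
```

Emit:
step_arm --pt "0 0 0 0 0 0 40" --pt "0 0 0 0 0 0 40" --pt "0 0 0 0 0 0 40" --pt "0 0 0 0 0 0 40" --pt "0 0 -20 0 0 0 40" --pt "0 0 -50 0 0 0 40" --pt "0 0 -85 0 0 0 40" --pt "0 0 -85 0 0 0 40"

```text
clock: 4.55
tcp_pos: [0.6308, -0.0878, 0.1355]
orientation: [2.954, 1.061, 0.012]
contact_force: [0.4, -0.7, 0.0]
grip_width: 0.04
gripper_force: 0.0
```

```bash
python3 - <<'E'
from h import *
from bench import r
o=r.get_obs();plan(o,.4735,-.0725,.13,-6.2)
E
```

```text
shift [-111.6 -111.9    4.2] rot [ 0.0078 -0.0036 -0.773 ] w 40.0 t 4.55 F [ 0.4 -0.7  0. ] tcp [ 0.6308 -0.0878  0.1355] yhead -50.5
```

Emit:
step_arm --pt "-112 -112 4 0.008 -0.004 -0.773 40" --pt "-112 -112 4 0.008 -0.004 -0.773 40" --pt "-112 -112 4 0.008 -0.004 -0.773 40" --pt "-112 -112 4 0.008 -0.004 -0.773 40" --pt "-112 -112 4 0.008 -0.004 -0.773 40" --pt "-112 -112 4 0.008 -0.004 -0.773 40" --pt "-112 -112 4 0.008 -0.004 -0.773 40" --pt "-112 -112 4 0.008 -0.004 -0.773 40"

```text
clock: 5.35
tcp_pos: [0.4703, -0.0725, 0.1264]
orientation: [-2.337, -2.091, 0.01]
contact_force: [-0.4, 0.5, 0.3]
grip_width: 0.0398
gripper_force: 0.0
```

```bash
python3 - <<'E'
from h import *
from bench import r
o=r.get_obs();plan(o,.4735,-.0725,.046,-6.2)
f=r.grab_frame("top");cv2.imwrite("pics/t2.png",cv2.resize(f["image"][90:240,300:450,::-1],(600,600),interpolation=cv2.INTER_CUBIC))
print(red_top(f,(300,90,450,240)).round(3))
E
```

```text
shift [ 0.4  3.9 80.3] rot [-0.0087  0.0005 -0.0028] w 39.8 t 5.35 F [-0.4  0.5  0.3] tcp [ 0.4703 -0.0725  0.1264] yhead -6.4
[[ 3.43412e+02  1.59567e+02  5.56000e-01 -1.90000e-02  9.10320e+01
   1.49080e+01  2.17120e+01]
 [ 3.25366e+02  1.58232e+02  5.59000e-01  1.30000e-02  8.11790e+01
   1.54630e+01  2.30060e+01]
 [ 3.74607e+02  1.12336e+02  6.40000e-01 -7.70000e-02  3.75880e+01
   1.64270e+01  2.10520e+01]]
```

View pics/t2.png

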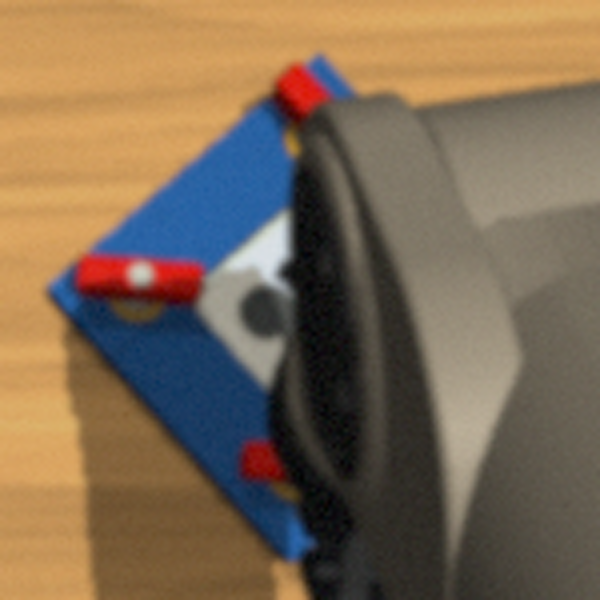

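The far bar at (300,92) is now parallel to the plate's edge. The near bar, at (262,462), is partly hidden by the arm. Going down on it.

Emit:
step_arm --pt "0.5 3 0 -0.008 0 0 40" --pt "0.5 3 25 -0.008 0 0 40" --pt "0.5 3 45 -0.008 0 0 40" --pt "0.5 3 65 -0.008 0 0 40" --pt "0.5 3 80 -0.008 0 0 40" --pt "0.5 3 80 -0.008 0 0 40" --pt "0.5 3 80 -0.008 0 0 40"

```text
clock: 6.1
tcp_pos: [0.4725, -0.0721, 0.0465]
orientation: [-2.338, -2.098, 0.002]
contact_force: [-0.1, 0.1, 1.7]
grip_width: 0.0398
gripper_force: 0.0
```

```bash
python3 - <<'E'
from h import *
from bench import r
o=r.get_obs();plan(o,.473,-.0725,.046,-6.2)
E
```

```text
shift [-0.3  0.5  0.5] rot [-0.0009  0.0006 -0.    ] w 39.8 t 6.1 F [-0.1  0.1  1.7] tcp [ 0.4725 -0.0721  0.0465] yhead -6.2
```

Emit:
step_arm --pt "0 0.5 0.5 0 0 0 24" --pt "0 0.5 0.5 0 0 0 10" --pt "0 0.5 0.5 0 0 0 10" --pt "0 0.5 0.5 0 0 0 10" --pt "0 0.5 0.5 0 0 0 10" --pt "0 0.5 0.5 0 0 0 10"

```text
clock: 6.7
tcp_pos: [0.474, -0.0724, 0.0469]
orientation: [2.337, 2.097, 0.001]
contact_force: [0.6, 0.0, 6.5]
grip_width: 0.015
gripper_force: 43.4
```

```bash
python3 - <<'E'
from h import *
from bench import r
o=r.get_obs();plan(o,.473,-.0725,.046,-50.5);print(o["moment"],o["gripper_force"])
E
```

```text
shift [-0.2 -0.9  0.9] rot [ 0.0019 -0.      0.7732] w 15.0 t 6.7 F [0.6 0.  6.5] tcp [ 0.474  -0.0724  0.0469] yhead -6.2
[-0.02929148  0.02002948  0.04315346] 43.42237830162048
```

Emit:
step_arm --pt "0 0 0 0 0 0.12 10" --pt "0 0 0 0 0 0.24 10" --pt "0 0 0 0 0 0.36 10" --pt "0 0 0 0 0 0.48 10" --pt "0 0 0 0 0 0.6 10" --pt "0 0 0 0 0 0.71 10" --pt "0 0 0 0 0 0.773 10" --pt "0 0 0 0 0 0.773 10"

```text
clock: 7.5
tcp_pos: [0.4753, -0.0731, 0.0469]
orientation: [2.955, 1.058, 0.005]
contact_force: [4.6, -2.2, 1.8]
grip_width: 0.0154
gripper_force: 42.8
```

Emit:
step_arm --pt "0 0 0 0 0 0 10" --pt "0 0 0 0 0 0 40" --pt "0 0 0 0 0 0 40" --pt "0 0 0 0 0 0 40" --pt "0 0 0 0 0 0 40" --pt "0 0 -30 0 0 0 40" --pt "0 0 -65 0 0 0 40" --pt "0 0 -90 0 0 0 40"

```text
clock: 8.3
tcp_pos: [0.473, -0.0722, 0.1376]
orientation: [2.956, 1.062, -0.0]
contact_force: [1.0, -0.5, -0.2]
grip_width: 0.0399
gripper_force: 0.0
```

```bash
python3 - <<'E'
from h import *
from bench import r
o=r.get_obs();plan(o,.629,-.0875,.135,-50.5)
E
```

```text
shift [110.6 111.1   2.6] rot [0.0004 0.0004 0.0005] w 39.9 t 8.3 F [ 1.  -0.5 -0.2] tcp [ 0.473  -0.0722  0.1376] yhead -50.5
```

Now I'll step aside to check both half-turns before the second pass.

Emit:
step_arm --pt "-190 245 -60 0 0 0 40" --pt "-190 245 -60 0 0 0 40" --pt "-190 245 -60 0 0 0 40" --pt "-190 245 -60 0 0 0 40" --pt "-190 245 -60 0 0 0 40" --pt "-190 245 -60 0 0 0 40" --pt "-190 245 -60 0 0 0 40" --pt "-190 245 -60 0 0 0 40"

```text
clock: 9.1
tcp_pos: [0.4813, -0.3853, 0.1962]
orientation: [2.958, 1.054, -0.002]
contact_force: [-0.8, -0.5, 0.0]
grip_width: 0.0395
gripper_force: 0.0
```

```bash
python3 - <<'E'
from h import *
from bench import r
o=r.get_obs();plan(o,.629,-.0875,.135,-50.5)
f=r.grab_frame("top");cv2.imwrite("pics/t3.png",cv2.resize(f["image"][90:240,300:450,::-1],(600,600),interpolation=cv2.INTER_CUBIC))
print(red_top(f,(300,90,450,240)).round(3))
# plate edges: left & lower-left edge of blue
h=cv2.cvtColor(f["image"],cv2.COLOR_RGB2HSV);m=((h[...,0]>95)&(h[...,0]<128)&(h[...,1]>110)).astype(np.uint8);m[240:]=0;m[:,:300]=0
v,u=np.nonzero(m);print(cv2.minAreaRect(np.float32(ray(f,np.c_[u,v],.032)*1e3)))
E
```

```text
shift [ 302.9 -137.2   60.5] rot [ 0.001   0.0018 -0.0045] w 39.5 t 9.1 F [-0.8 -0.5  0. ] tcp [ 0.4813 -0.3853  0.1962] yhead -50.8
[[ 3.75942e+02  2.06000e+02  4.73000e-01 -7.30000e-02  3.99520e+01
   1.63720e+01  5.83270e+01]
 [ 4.22097e+02  1.65332e+02  5.42000e-01 -1.57000e-01  8.36820e+01
   1.63360e+01  5.84100e+01]
 [ 3.33961e+02  1.59336e+02  5.57000e-01 -3.00000e-03  8.31810e+01
   1.63800e+01  5.81820e+01]
 [ 3.80767e+02  1.19211e+02  6.27000e-01 -8.80000e-02  3.90530e+01
   1.60870e+01  5.83600e+01]]
((562.2053833007812, -276.1790466308594), (232.3218994140625, 620.9742431640625), 3.93157958984375)
```

View pics/t3.png

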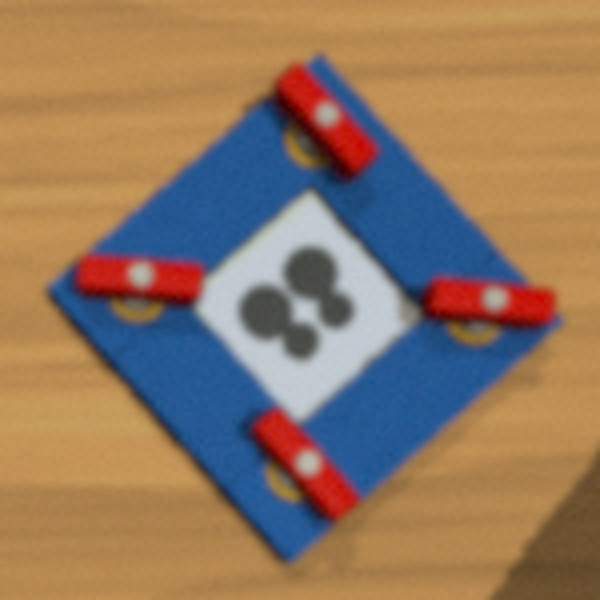

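Both loose bars are parallel to the plate edges, at 39.1° and 40.0°, and the two tight ones have not moved. Second pass, starting with the far knob at (326,115).

Emit:
step_arm --pt "303 -137 60 0 0 0 40" --pt "303 -137 60 0 0 0 40" --pt "303 -137 60 0 0 0 40" --pt "303 -137 60 0 0 0 40" --pt "303 -137 60 0 0 0 40" --pt "303 -137 60 0 0 0 40" --pt "303 -137 60 0 0 0 40" --pt "303 -137 60 0 0 0 40"

```text
clock: 9.95
tcp_pos: [0.6292, -0.072, 0.1343]
orientation: [-2.944, -1.08, 0.001]
contact_force: [-0.1, -0.2, -0.3]
grip_width: 0.0401
gripper_force: 0.0
```

```bash
python3 - <<'E'
from h import *
from bench import r
o=r.get_obs();plan(o,.629,-.0875,.046,-50.7)
E
```

```text
shift [-10.4  12.2  88.2] rot [-0.0057 -0.0013  0.0175] w 40.1 t 9.95 F [-0.1 -0.2 -0.3] tcp [ 0.6292 -0.072   0.1343] yhead -49.7
```

Emit:
step_arm --pt "-11 12 0 0 0 0.01 40" --pt "-11 12 0 0 0 0.01 40" --pt "-11 12 20 0 0 0.01 40" --pt "-11 12 40 0 0 0.01 40"

```text
clock: 10.35
tcp_pos: [0.6276, -0.1019, 0.0963]
orientation: [2.962, 1.043, 0.0]
contact_force: [-0.1, -0.4, -0.1]
grip_width: 0.0399
gripper_force: 0.0
```

```bash
python3 - <<'E'
from h import *
from bench import r
o=r.get_obs();plan(o,.629,-.0875,.046,-50.7)
E
```

```text
shift [ 10.1 -10.4  50.3] rot [ 0.0015  0.0003 -0.0091] w 39.9 t 10.35 F [-0.1 -0.4 -0.1] tcp [ 0.6276 -0.1019  0.0963] yhead -51.2
```

Emit:
step_arm --pt "10 -10 0 0 0 0 40" --pt "10 -10 0 0 0 0 40" --pt "10 -10 0 0 0 0 40" --pt "10 -10 0 0 0 0 40" --pt "10 -10 0 0 0 0 40"

```text
clock: 10.85
tcp_pos: [0.6298, -0.0863, 0.0967]
orientation: [2.961, 1.046, 0.0]
contact_force: [0.3, 0.3, -0.9]
grip_width: 0.0399
gripper_force: 0.0
```

```bash
python3 - <<'E'
from h import *
from bench import r
o=r.get_obs();plan(o,.629,-.0875,.046,-50.7)
E
```

```text
shift [-1.4  0.3 50.7] rot [ 0.0011  0.0001 -0.0066] w 39.9 t 10.85 F [ 0.3  0.3 -0.9] tcp [ 0.6298 -0.0863  0.0967] yhead -51.1
```

Emit:
step_arm --pt "-1 0 17 0 0 0 40" --pt "-1 0 34 0 0 0 40" --pt "-1 0 50 0 0 0 40" --pt "-1 0 50 0 0 0 40" --pt "-1 0 50 0 0 0 24" --pt "-1 0 50 0 0 0 10" --pt "-1 0 50 0 0 0 10" --pt "-1 0 50 0 0 0 10"

```text
clock: 11.65
tcp_pos: [0.6301, -0.0879, 0.0469]
orientation: [2.96, 1.045, 0.003]
contact_force: [4.1, -3.7, -2.9]
grip_width: 0.0152
gripper_force: 44.6
```

Emit:
step_arm --pt "0 0 0 0 0 0 10" --pt "0 0 0 0 0 0 10" --pt "0 0 0 0 0 0 10"

```text
clock: 11.95
tcp_pos: [0.6301, -0.088, 0.0468]
orientation: [2.96, 1.045, 0.003]
contact_force: [4.0, -3.4, -3.5]
grip_width: 0.0151
gripper_force: 44.6
```

```bash
python3 - <<'E'
from h import *
from bench import r
o=r.get_obs();plan(o,.629,-.0875,.046,-95.8)
E
```

```text
shift [-0.6 -1.   0.8] rot [ 0.0028 -0.002   0.7803] w 15.1 t 11.95 F [ 4.  -3.4 -3.5] tcp [ 0.6301 -0.088   0.0468] yhead -51.1
```

Emit:
step_arm --pt "0 0 0 0 0 0.12 10" --pt "0 0 0 0 0 0.24 10" --pt "0 0 0 0 0 0.36 10" --pt "0 0 0 0 0 0.48 10" --pt "0 0 0 0 0 0.6 10" --pt "0 0 0 0 0 0.71 10" --pt "0 0 0 0 0 0.78 10" --pt "0 0 0 0 0 0.78 10"

```text
clock: 12.75
tcp_pos: [0.6305, -0.0893, 0.0469]
orientation: [3.134, -0.163, 0.006]
contact_force: [5.4, -6.3, -6.6]
grip_width: 0.0152
gripper_force: 44.4
```

Emit:
step_arm --pt "0 0 0 0 0 0 10" --pt "0 0 0 0 0 0 40" --pt "0 0 0 0 0 0 40" --pt "0 0 0 0 0 0 40" --pt "0 0 0 0 0 0 40" --pt "0 0 -30 0 0 0 40" --pt "0 0 -60 0 0 0 40" --pt "0 0 -85 0 0 0 40"

```text
clock: 13.55
tcp_pos: [0.6288, -0.0863, 0.1323]
orientation: [3.137, -0.157, -0.0]
contact_force: [0.1, -1.0, 0.6]
grip_width: 0.0401
gripper_force: 0.0
```

```bash
python3 - <<'E'
from h import *
from bench import r
o=r.get_obs();plan(o,.474,-.0725,.125,-50.3)
E
```

```text
shift [-155.4    1.7    7.4] rot [ 3.000e-04  3.000e-04 -7.929e-01] w 40.1 t 13.55 F [ 0.1 -1.   0.6] tcp [ 0.6288 -0.0863  0.1323] yhead -95.7
```

Emit:
step_arm --pt "-155 2 7 0 0 -0.793 40" --pt "-155 2 7 0 0 -0.793 40" --pt "-155 2 7 0 0 -0.793 40" --pt "-155 2 7 0 0 -0.793 40" --pt "-155 2 7 0 0 -0.793 40" --pt "-155 2 7 0 0 -0.793 40" --pt "-155 2 7 0 0 -0.793 40" --pt "-155 2 7 0 0 -0.793 40"

```text
clock: 14.35
tcp_pos: [0.4742, -0.0729, 0.1241]
orientation: [2.955, 1.064, -0.001]
contact_force: [0.4, 0.2, 0.6]
grip_width: 0.0401
gripper_force: 0.0
```

Emit:
step_arm --pt "0 0 0 0 0 0 40" --pt "0 0 0 0 0 0 40"

```text
clock: 14.55
tcp_pos: [0.4742, -0.0729, 0.1239]
orientation: [2.955, 1.066, -0.002]
contact_force: [-0.2, -0.3, -0.3]
grip_width: 0.04
gripper_force: 0.0
```

```bash
python3 - <<'E'
from h import *
from bench import r
o=r.get_obs();plan(o,.474,-.0725,.046,-50.3)
E
```

```text
shift [ 0.2 -0.5 77.9] rot [-0.0001  0.0011 -0.0006] w 40.0 t 14.55 F [-0.2 -0.3 -0.3] tcp [ 0.4742 -0.0729  0.1239] yhead -50.3
```

Emit:
step_arm --pt "0 0 20 0 0 0 40" --pt "0 0 42 0 0 0 40" --pt "0 0 62 0 0 0 40" --pt "0 0 77 0 0 0 40" --pt "0 0 77 0 0 0 40" --pt "0 0 77 0 0 0 24" --pt "0 0 77 0 0 0 10" --pt "0 0 77 0 0 0 10"

```text
clock: 15.35
tcp_pos: [0.475, -0.0734, 0.0478]
orientation: [2.954, 1.065, 0.001]
contact_force: [0.0, -1.3, 0.2]
grip_width: 0.015
gripper_force: 43.2
```

Emit:
step_arm --pt "0 0 0 0 0 0 10" --pt "0 0 0 0 0 0 10" --pt "0 0 0 0 0 0 10"

```text
clock: 15.65
tcp_pos: [0.475, -0.0734, 0.0478]
orientation: [2.954, 1.066, 0.001]
contact_force: [1.0, -2.2, 6.7]
grip_width: 0.015
gripper_force: 44.1
```

```bash
python3 - <<'E'
from h import *
from bench import r
o=r.get_obs();plan(o,.474,-.0725,.046,-95.8)
E
```

```text
shift [-0.2 -1.3  1.8] rot [ 0.0012 -0.0008  0.7936] w 15.0 t 15.65 F [ 1.  -2.2  6.7] tcp [ 0.475  -0.0734  0.0478] yhead -50.3
```

Emit:
step_arm --pt "0 0 0 0 0 0.12 10" --pt "0 0 0 0 0 0.24 10" --pt "0 0 0 0 0 0.36 10" --pt "0 0 0 0 0 0.48 10" --pt "0 0 0 0 0 0.6 10" --pt "0 0 0 0 0 0.72 10" --pt "0 0 0 0 0 0.793 10" --pt "0 0 0 0 0 0.793 10"

```text
clock: 16.45
tcp_pos: [0.4754, -0.0746, 0.0478]
orientation: [3.135, -0.162, 0.004]
contact_force: [1.0, -5.6, 5.2]
grip_width: 0.015
gripper_force: 44.1
```

Emit:
step_arm --pt "0 0 0 0 0 0 10" --pt "0 0 0 0 0 0 40" --pt "0 0 0 0 0 0 40" --pt "0 0 0 0 0 0 40" --pt "0 0 0 0 0 0 40" --pt "0 0 -30 0 0 0 40" --pt "0 0 -60 0 0 0 40" --pt "0 0 -90 0 0 0 40"

```text
clock: 17.25
tcp_pos: [0.4737, -0.0728, 0.1377]
orientation: [3.137, -0.157, -0.003]
contact_force: [1.0, -0.1, 0.4]
grip_width: 0.0403
gripper_force: 0.0
```

Emit:
step_arm --pt "0 300 -60 0 0 0 40" --pt "0 300 -60 0 0 0 40" --pt "0 300 -60 0 0 0 40" --pt "0 300 -60 0 0 0 40" --pt "0 300 -60 0 0 0 40" --pt "0 300 -60 0 0 0 40" --pt "0 300 -60 0 0 0 40" --pt "0 300 -60 0 0 0 40"

```text
clock: 18.05
tcp_pos: [0.4434, -0.3731, 0.1972]
orientation: [3.136, -0.163, -0.001]
contact_force: [0.7, 0.4, -0.2]
grip_width: 0.0402
gripper_force: 0.0
```

```bash
python3 - <<'E'
from h import *
from bench import r
o=r.get_obs();plan(o,.474,-.0725,.13,-95.8)
f=r.grab_frame("top");cv2.imwrite("pics/t4.png",cv2.resize(f["image"][90:240,300:450,::-1],(600,600),interpolation=cv2.INTER_CUBIC))
print(red_top(f,(300,90,450,240)).round(3))
E
```

```text
shift [  -0.6 -302.3   66.8] rot [ 0.0012  0.0008 -0.0025] w 40.2 t 18.05 F [ 0.7  0.4 -0.2] tcp [ 0.4434 -0.3731  0.1972] yhead -95.9
[[ 3.75481e+02  2.05944e+02  4.73000e-01 -7.20000e-02  1.73635e+02
   1.63370e+01  5.72690e+01]
 [ 4.22118e+02  1.65319e+02  5.42000e-01 -1.57000e-01  8.37380e+01
   1.62350e+01  5.88940e+01]
 [ 3.34013e+02  1.59342e+02  5.57000e-01 -3.00000e-03  8.33210e+01
   1.63370e+01  5.79920e+01]
 [ 3.80371e+02  1.19336e+02  6.27000e-01 -8.70000e-02  1.73968e+02
   1.61100e+01  5.83100e+01]]
```

View pics/t4.png

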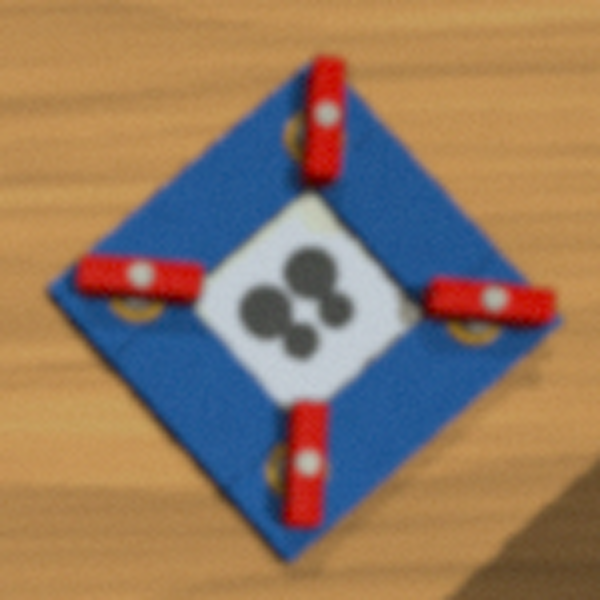

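The far bar at (326,115) and the near bar at (307,462) now point at the middle, at about 173.8° against the 174.4° diagonal. The two tight knobs are unchanged and the arm is clear.

```bash
python3 -c "
from bench import r
print(r.hand_in())"
```

```text
the job is handed in; nothing more can be done
None
```

I tightened both loose knobs in two alternating eighth-turn passes, and both bars now point at the middle to within about 1°. The two tight knobs are unchanged, the gripper has let go and moved clear, and the job was handed in at about 18 s.

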